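# Put the painting supplies in their fitted stands

## Task

Tidy the painting table: put the black-capped jar, the white bottle of medium, the glass spray bottle and the paint tube, which are in the near, open part of the table (not those along the back wall), each into the low wooden stand whose dark recess has its shape and size - jar in the wide round one, medium bottle in the narrow round one, spray bottle in the short oblong one, tube lying in the long one. Each must sit right down on the floor of its recess, and the jar and the two bottles must stay upright all the way.

Things in the scene. Friction and masses are not known exactly. Their poses are not given: they have to be found in the camera images.
- jar: Round glass jar of grey paint with a black cap, 56 mm diameter, 75 mm high, about 0.4 kg, standing. Origin: centre of its underside; z up. Grasp round the body. Low fixed clutter lies round it (a jar lid, brushes, a pencil, scissors, up to 15 mm high).
- medium: White round plastic bottle with a grey cap, 39 mm diameter, 94 mm high (full width up to 76 mm, cap 25 mm wide above), about 0.09 kg, standing. A similar bottle far back at the wall is not meant. Origin: centre of its underside; z up.
- spray: Small clear glass spray bottle with a flat oblong body, 36 mm along its x by 50 mm along its y and 75 mm high, with a narrow pump 17 mm wide up to 116 mm; about 0.14 kg, standing. Origin: centre of its underside; z up. Grasp the narrow way, along its x.
- tube: White paint tube with red and green specks and black cap, lying: 40 mm along x, 100 along y, 26 high, 0.06 kg. Cap (16 mm wide) at the -y end; from y = -34 to +2 mm round, 28 mm wide; then spreading to the 40 mm wide crimped end at +y. Origin: under its middle, on its underside; z up. Grasp across x at y = -12 mm, fingertips 10 mm up, to clear the stand's rim.
- jar_stand: Round wooden stand with the wide round dark recess, for the jar: outside 88 mm diameter, 12 mm high; recess 72 mm diameter, its floor 4 mm above the table. Fixed to the table; place and yaw vary. Origin: centre of its underside, on the table; z up. Behind the stands, from x = 0.53 m on at y > -0.12 m, is a fixed paint box 0.22 m high.
- bottle_stand: Round wooden stand with the narrow round dark recess, for the white bottle: outside 69 mm diameter, 12 mm high; recess 53 mm diameter, its floor 4 mm above the table. Fixed to the table; place and yaw vary. Origin: centre of its underside, on the table; z up.
- spray_stand: Oblong wooden stand with the short dark recess, for the spray bottle: outside 64 mm along x by 78 mm along y, 12 mm high; recess 48 mm along x by 62 mm along y, its floor 4 mm above the table. The bottle's 50 mm side goes along the stand's y, either way round. Fixed to the table; place and yaw vary. Origin: centre of its underside, on the table; z up.
- tube_stand: Long wooden stand with the long dark recess, for the tube: outside 66 mm along x by 126 mm along y, 9 mm high; recess 54 mm along x by 114 mm along y, its floor 3 mm above the table. The tube lies along the stand's y, cap at either end. Fixed to the table; place and yaw vary. Origin: centre of its underside, on the table; z up.
Things that resemble listed ones, but are neither listed nor needed, are in the scene too. What is shaped like the spray but yellow is not meant.

How it is judged:
At the end, for the whole second after the job is handed in: Each thing is at rest, released, on the floor of its own recess: underside under 8 mm above the table (tube 6), within 12 mm of the stand's centre (tube 13), tilted under 0.12 rad; spray bottle within 0.4 rad, tube within 0.25 rad of the stand's length, either way round (horizontal distance between jar and jar_stand below 0.012 m and z of jar in the frame of jar_stand between 0 and 0.008 m and angle between each of jar, medium, spray, tube's own z axis and vertical below 0.12 rad and linear speed of each of jar, medium, spray, tube below 0.02 m/s and horizontal distance between medium and bottle_stand below 0.012 m and z of medium in the frame of bottle_stand between 0 and 0.008 m and horizontal distance between spray and spray_stand below 0.012 m and z of spray in the frame of spray_stand between 0 and 0.008 m and horizontal distance between tube and tube_stand below 0.013 m and z of tube in the frame of tube_stand between 0 and 0.006 m and angle between the y axis of spray and the y axis of spray_stand, either way round below 0.4 rad and angle between the y axis of tube and the y axis of tube_stand, either way round below 0.25 rad); the robot touches nothing.
It fails at once if the jar is tipped by more than 0.5 rad (angle between jar's own z axis and vertical above 0.5 rad).
It fails at once if the medium bottle is tipped by more than 0.5 rad (angle between medium's own z axis and vertical above 0.5 rad).
It fails at once if the spray bottle is tipped by more than 0.5 rad (angle between spray's own z axis and vertical above 0.5 rad).
It also fails if it takes over 125 s, if anything falls off the work surface, if the arm or the gripper's body presses on something with over 40 N, if the wrist force passes 120 N, or if a joint passes its speed limit or range.

## Robot

A 6-joint arm with a two-finger parallel gripper is mounted at the origin on a cart in front of the work surface, level with it; the furniture and walls round the work are solid. World frame = base frame: x ahead of the robot, y to its left, z up, the work surface at z = 0. Lengths are in m, angles in rad, forces in N, time in s.
With the tool pointing down it reaches from about 0.275 to 0.75 m from the base axis. Payload 10.2 kg.
Tool frame: the origin (TCP) lies midway between the tips of the shut fingers; the grasp point (between the pads) lies 19 mm behind it (env.hold_point_z is the distance from the TCP to the grasp point, in m); z points along the fingers, y is the line along which they close (so a half turn about z gives the same grasp; the last joint's range is limited). The gripper opens to 85 mm and grips with 20 to 120 N. Pads are 22 mm wide; open, the fingers measure 114 mm over their backs; the gripper's body (76 mm by 85 mm) begins 54 mm behind the grasp point. The pads swing forward as they close: fully open they stand 13 mm farther back than shut.
Start: joints at [-1.542, 0.313, 1.498, -0, 1.331, -0.223], TCP at [0.131, -0.508, 0.231] pointing down, gripper open.
Joint ranges: [-2.94, 2.94], [-0.97, 2.17], [0.19, 2.56], [-1.23, 4.37], [0.02, 3.11], [-2.88, 2.88]. Speed limits (rad/s): [2.39, 2.39, 3.01, 3.14, 3.14, 3.14].

## Interface

Orientations are given as a unit quaternion [x, y, z, w].
In Python, from bench import env, kinematics, monitor, eyes, job gives the robot as it stands. The module is installed in compiled form; this text tells all that it offers. Calls block until the motion is done:
- env.reach(position, orientation): joint-space move of the TCP to a pose.
- env.movel(position, velocity=0.15, frame=None, guard=None): straight line of the TCP; frame=None keeps the orientation; velocity is the mean speed in m/s. With guard (N) it stops when the force on the tool has changed by that much, and returns True; else False.
- env.set_joints(angles): joint-space move.
- env.release() and env.close_gripper(effort=None): open the fingers fully, or close them until they stop; effort is the grip in N (None keeps the last).
- env.hold(seconds).
- kinematics.ik(position, orientation): joint angles nearest the present ones, or None.
- monitor.sense(): the state.
- eyes.grab_frame(name): name is "side" or "top"; returns a dict with "frame" (420x560x3 uint8, red, green, blue), "mtx" (3x3 intrinsics, pixels), "view" (4x4, takes a point from world to camera coordinates). Camera axes: x right, y down, z forward; pixel columns grow to the right and rows downward; lengths in m; the calibration is good to about 2 mm. A picture is of the moment at which its call begins. There is no depth.
A pose or a line that the arm cannot do raises env.MotionError and nothing moves.
- job.hand_in(): hands the job in; it is judged then, once.
The state is a dict: "clock": time; "joints": joint angles; "qvel": joint speeds; "joint_efforts": joint torques, N m; "position": TCP position; "ee_rot": TCP orientation; "contact_force": force on the tool from outside, world axes, zero at the start; "ft_torque": the same for the moment, N m; "finger_gap": opening from 0.0 (shut) to 1.0 (fully open); "gripper_force": force on a finger pad.
Only numpy, scipy, OpenCV 4.12 (cv2) and the standard library are available. Lean on these libraries where they do the work, as an engineer would, in place of code of your own. Each camera call takes 0.05 s, during which the arm holds its last target. There are 200 camera calls.

## Working session

There is one attempt and no reset: what is moved stays moved. The work goes in short steps, each a Python script; the robot and the scene stay as the last script left them, time stands still between calls to the robot, and variables do not carry over. Pictures are saved under pics/ and viewed, at most 14 in all, crops included, and the job is handed in when it is done.

```bash
mkdir -p pics; python3 - <<'E'
from bench import env, kinematics, monitor, eyes, job
import cv2,numpy as np
for n in("top","side"):
    f=eyes.grab_frame(n); np.savez(f"pics/{n}0.npz",**f)
    cv2.imwrite(f"pics/{n}0.png",cv2.resize(f["frame"][:,:,::-1],(800,600),interpolation=cv2.INTER_CUBIC))
    print(f["mtx"].round(1).tolist(),f["view"].round(3).tolist(), (-f["view"][:3,:3].T@f["view"][:3,3]).round(3))
s=monitor.sense();print(s["clock"],s["ee_rot"],env.hold_point_z)
E
```

```text
[[464.9, 0.0, 284.7], [0.0, 464.9, 208.9], [0.0, 0.0, 1.0]] [[0.029, -0.999, 0.013, -0.18], [-0.997, -0.03, -0.069, 0.575], [0.07, -0.011, -0.998, 1.369], [0.0, 0.0, 0.0, 1.0]] [ 0.484 -0.147  1.408]
[[419.4, 0.0, 284.1], [0.0, 419.4, 210.6], [0.0, 0.0, 1.0]] [[-0.88, -0.475, -0.023, 0.414], [-0.216, 0.442, -0.871, 0.226], [0.424, -0.761, -0.492, 0.874], [0.0, 0.0, 0.0, 1.0]] [0.042 0.762 0.635]
0.1 [ 9.92085044e-01  1.25566453e-01  6.78275767e-05 -5.71662901e-04] 0.0187
```

View pics/top0.png

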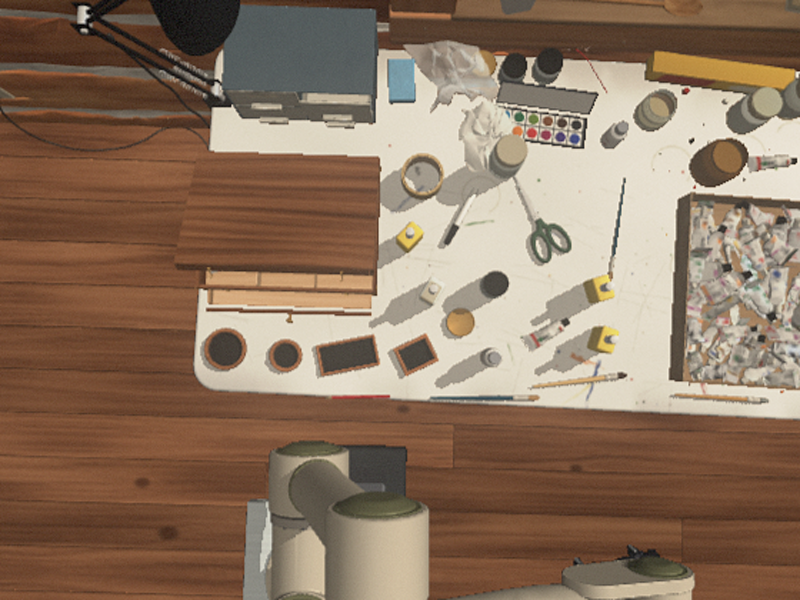

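View pics/side0.png

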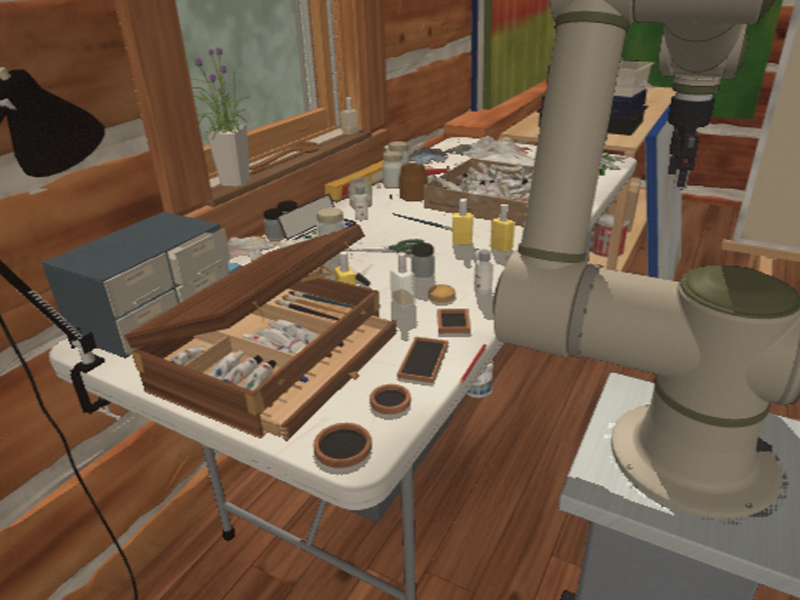

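The top view shows (in 800-px coordinates) the jar at (494,285), medium at (490,357), spray at (431,292) and tube at (547,333). The stands are at jar (224,349), bottle (285,355), tube (347,355) and spray (415,354). I'll zoom in for accuracy.

```bash
python3 - <<'E'
import cv2,numpy as np
f=np.load("pics/top0.npz")["frame"][:,:,::-1]
a=cv2.resize(f[220:280,135:295],None,fx=5,fy=5,interpolation=cv2.INTER_CUBIC)
b=cv2.resize(f[188:262,286:446],None,fx=5,fy=5,interpolation=cv2.INTER_CUBIC)[:290*2]
b=b[:300+70]
im=np.vstack([a[:230*1],b]);print(im.shape)
for x in range(0,800,50): cv2.line(im,(x,0),(x,4),(0,0,255))
for y in range(0,600,50): cv2.line(im,(0,y),(6,y),(0,0,255))
cv2.imwrite("pics/crop1.png",im)
E
```

```text
(600, 800, 3)
```

View pics/crop1.png

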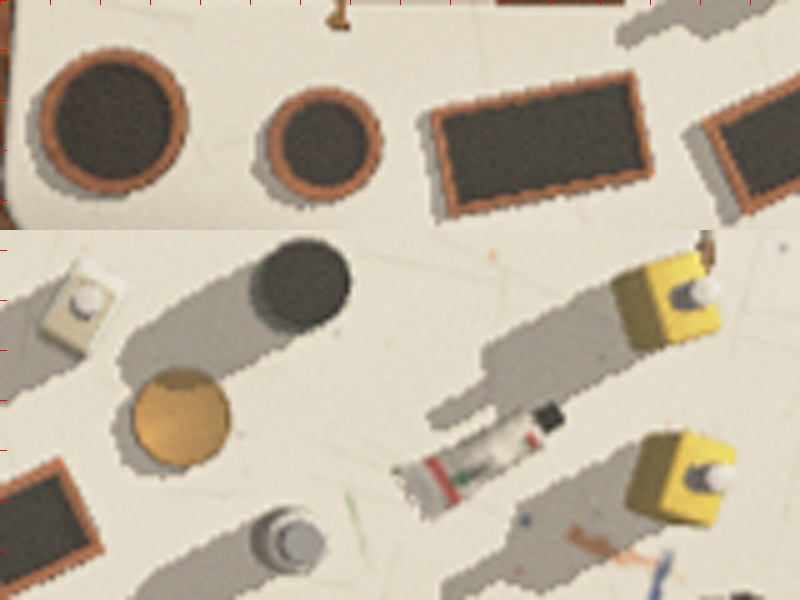

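The crop shows all four stands clearly: the jar cap at (301,287), medium cap at (302,545), spray pump at (88,301), and the tube running from its cap at (562,411) to its crimp at (413,495). Next I'll convert these to world coordinates and overlay the models on both views.

```bash
cat > v.py <<'E'
import numpy as np,cv2
def ray(f,uv,z):
    R=f["view"][:3,:3];t=f["view"][:3,3];c=-R.T@t
    d=R.T@np.linalg.solve(f["mtx"],[uv[0],uv[1],1]);return (c+d*(z-c[2])/d[2])[:2]
def proj(f,P):
    P=np.atleast_2d(P);p=(P@f["view"][:3,:3].T+f["view"][:3,3])@f["mtx"].T
    return p[:,:2]/p[:,2:]
def box(x,y,yaw,a,b,z):
    c,s=np.cos(yaw),np.sin(yaw)
    return [[x+c*i*a/2-s*j*b/2,y+s*i*a/2+c*j*b/2,z] for i,j in((1,1),(-1,1),(-1,-1),(1,-1))]
def circ(x,y,d,z): return [[x+d/2*np.cos(t),y+d/2*np.sin(t),z] for t in np.linspace(0,6.28,40)]
def draw(f,im,ox,oy,s,polys,col):
    for p in polys:
        q=((proj(f,p)+.5-[ox,oy])*s-.5)
        cv2.polylines(im,[np.round(q*8).astype(np.int32)],True,col,1,cv2.LINE_AA,3)
E
cat > m.py <<'E'
import json
from v import *
T=dict(np.load("pics/top0.npz"));S=dict(np.load("pics/side0.npz"))
fr=T["frame"][:,:,::-1].copy();hsv=cv2.cvtColor(fr,cv2.COLOR_BGR2HSV)
m=((hsv[...,2]<100)|(hsv[...,1]>90)).astype(np.uint8)*255
W={}
cs,_=cv2.findContours(m[222:275,140:310],cv2.RETR_EXTERNAL,cv2.CHAIN_APPROX_NONE,offset=(140,222))
for c in sorted([c for c in cs if cv2.contourArea(c)>250],key=lambda c:c[:,0,0].mean()):
    w=np.array([ray(T,p[0],.012) for p in c],np.float32)*1000
    r=cv2.minAreaRect(w);print("stand",(np.array(r[0])/1000).round(4),np.array(r[1]).round(1),r[2], c[:,0].min(0),c[:,0].max(0))
A=lambda X,Y:((X+.5)/5-.5+286,(Y-230+.5)/5-.5+188)
jar=ray(T,A(301,287),.075);med=ray(T,A(302,545),.094);spr=ray(T,A(88,301),.116)
y1,y2=ray(T,A(82,258),.075),ray(T,A(40,330),.075)
cap,cr=ray(T,A(562,411),.012),ray(T,A(413,495),.010)
yaw=lambda d:np.arctan2(-d[0],d[1])
print("jar",jar,"med",med,"spr",spr,yaw(y2-y1),"tube",(cap+cr)/2,np.linalg.norm(cap-cr),yaw(cr-cap))
s,tb=yaw(y2-y1),(cap+cr)/2
P=[circ(*jar,.056,.075),circ(*med,.025,.094),circ(*med,.039,.0),circ(*jar,.056,.0),box(*spr,s,.036,.05,.075),box(*spr,s,.036,.05,0),circ(*spr,.017,.116),box(*tb,yaw(cr-cap),.028,.1,.012)]
np.save("P.npy",np.array(P,object),allow_pickle=True)
a=cv2.resize(fr[188:262,286:446],None,fx=5,fy=5,interpolation=cv2.INTER_CUBIC);draw(T,a,286,188,5,P,(255,0,255))
g=S["frame"][:,:,::-1]
b=cv2.resize(g[165:235,255:375],None,fx=5,fy=5,interpolation=cv2.INTER_CUBIC);draw(S,b,255,165,5,P,(255,0,255))
b=np.pad(b[:230*1+0] if 0 else b,((0,0),(0,200),(0,0)))
cv2.imwrite("pics/ov.png",np.vstack([a,b])[:720][:, :800]) if 0 else cv2.imwrite("pics/ov.png",cv2.resize(np.vstack([a,b]),(640,576)))
E
python3 m.py
```

```text
stand [0.4647 0.2153] [83.6 83.3] 2.6552770137786865 [143 230] [171 258]
stand [0.455  0.0883] [62.7 62.6] 2.3233392238616943 [189 238] [210 259]
stand [ 0.4594 -0.0411] [ 63.8 123.8] 12.937329292297363 [221 234] [265 262]
stand [ 0.4647 -0.1841] [62.2 75.7] 26.65624237060547 [276 234] [306 262]
jar [ 0.61065639 -0.33695558] med [ 0.46280794 -0.33777775] spr [ 0.59526613 -0.21228127] 1.0723707650310956 tube [ 0.51993395 -0.4605416 ] 0.10339463193289866 0.5395668246235459
```

View pics/ov.png

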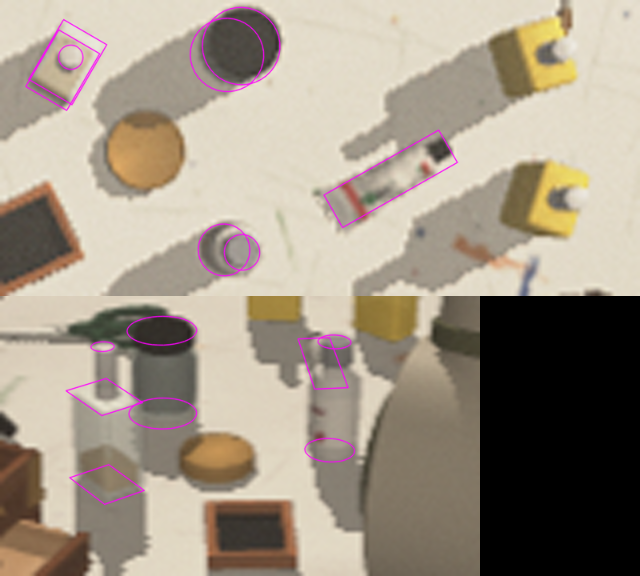

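Both views agree with the models to within a few mm. I'll start with the medium bottle.

```bash
cat > r.py <<'E'
from bench import env, kinematics, monitor, eyes, job
from scipy.spatial.transform import Rotation as R
import numpy as np,cv2
from v import *
def quat(phi):
    y=np.array([np.cos(phi),np.sin(phi),0]);z=np.array([0,0,-1.])
    return R.from_matrix(np.c_[np.cross(y,z),y,z]).as_quat()
def best(p,phi,p2,phi2):
    """grasp/place quaternions (common half turn) whose last joint stays nearest mid-range"""
    o=[]
    for k in(0,np.pi):
        a,b=kinematics.ik(p,quat(phi+k)),kinematics.ik(p2,quat(phi2+k))
        if a is not None and b is not None:o.append((max(abs(a[5]),abs(b[5])),k))
    k=min(o)[1];return quat(phi+k),quat(phi2+k)
def st(m):
    s=monitor.sense();print(m,round(s["clock"],1),s["position"].round(4) if hasattr(s["position"],"round") else s["position"],"gap",round(s["finger_gap"],3),"F",np.round(s["contact_force"],1))
def pick(p,q,z,effort,up=.25):
    env.release();env.reach([*p,up],q);env.movel([*p,z+.03],.25);env.movel([*p,z],.06)
    env.close_gripper(effort);st("grip");env.movel([*p,up],.2);st("lifted")
def carry(p,t,q2,up=.25,xt=.40):
    env.movel([min(p[0],xt+.03),p[1],up],.25)
    env.movel([xt,t[1],up],.25,frame=q2) if 0 else env.movel([xt,t[1],up],.25)
    env.reach([*t,up],q2)
def place(t,z,up=.25):
    env.movel([*t,z+.03],.2);env.movel([*t,z+.004],.05)
    print("guard",env.movel([*t,z-.0015],.02,guard=6));st("down")
    env.release();env.movel([*t,z+.05],.1);env.movel([*t,up],.3);st("done")
def job1(p,phi,t,phi2,z,floor,effort):
    a,b=best([*p,.25],phi,[*t,.25],phi2)
    pick(p,a,z,effort);carry(p,t,b);place(t,z+floor)
E
python3 - <<'E'
from r import *
job1([.4628,-.3378],0,[.455,.0883],0,.035,.004,30)
f=eyes.grab_frame("top");np.savez("pics/top1.npz",**f)
g=eyes.grab_frame("side");np.savez("pics/side1.npz",**g)
a=cv2.resize(f["frame"][180:280,135:295],(800,500),interpolation=3)
b=cv2.resize(g["frame"][165:345,215:375],None,fx=2.5,fy=2.5)
cv2.imwrite("pics/p1.png",np.hstack([cv2.resize(a,(400,250)),cv2.resize(b,(400,450))[:250*1]*0+0])[:,:,::-1]) if 0 else cv2.imwrite("pics/p1.png",np.hstack([np.pad(cv2.resize(a,(400,250)),((0,200),(0,0),(0,0))),b])[:,:,::-1])
E
```

```text
grip 3.8 [ 0.4629 -0.3379  0.0353] gap 0.442 F [-0.9  0.1  3.8]
lifted 5.0 [ 0.4625 -0.3375  0.2488] gap 0.443 F [ 0.3  0.8 -0.9]
guard True
down 9.5 [0.4557 0.0883 0.0391] gap 0.441 F [-0.2 -0.3  3.6]
done 11.3 [0.4546 0.0883 0.2488] gap 0.995 F [ 0.3  0.3 -0.5]
```

View pics/p1.png

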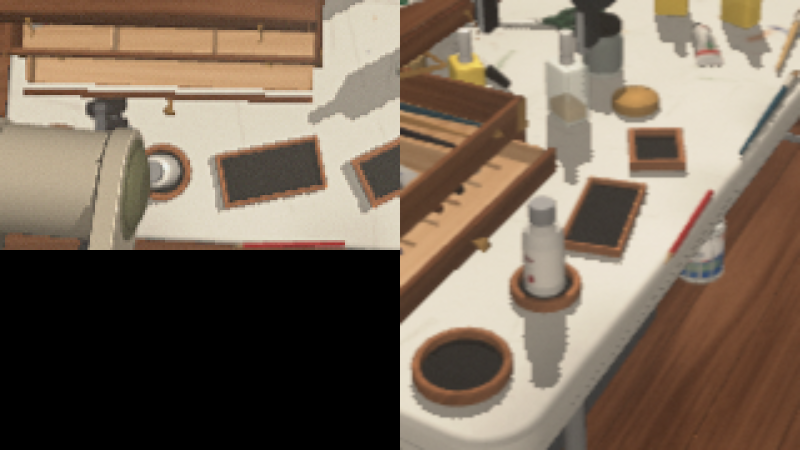

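The medium bottle is standing in its recess: in the side view it's at (545,280), centred in its stand. Spray next, then the tube.

```bash
python3 - <<'E'
from r import *
job1([.5953,-.2123],1.072,[.4647,-.1841],.465,.049,.004,30)
p=np.array([.5199,-.4605]);t=np.array([.4594,-.0411]);yd=lambda a:np.array([-np.sin(a),np.cos(a)])
job1(p-.012*yd(.54),.54,t-.012*yd(.226),.226,.008,.003,25)
env.reach([.45,-.40,.3],quat(0) if kinematics.ik([.45,-.4,.3],quat(0))[5]**2<4 else quat(np.pi))
f=eyes.grab_frame("top");np.savez("pics/top2.npz",**f)
g=eyes.grab_frame("side");np.savez("pics/side2.npz",**g)
a=cv2.resize(f["frame"][220:270,135:315],(800,222),interpolation=2)
b=cv2.resize(g["frame"][205:335,205:365],(455,370))
cv2.imwrite("pics/p2.png",np.vstack([a,np.pad(b,((0,0),(0,345),(0,0)))])[:,:,::-1])
E
```

```text
grip 15.0 [ 0.5955 -0.2123  0.0493] gap 0.42 F [0.9 0.5 2.3]
lifted 16.2 [ 0.5949 -0.2121  0.2486] gap 0.416 F [-0.2 -0.1 -3. ]
guard True
down 19.9 [ 0.4654 -0.1842  0.0531] gap 0.414 F [1.2 1.6 1.5]
done 21.8 [ 0.4644 -0.1839  0.2491] gap 1.001 F [ 0.   0.1 -0.4]
grip 25.3 [ 0.5261 -0.4709  0.0083] gap 0.307 F [-1.3 -0.4  2.9]
lifted 26.7 [ 0.5259 -0.4705  0.2487] gap 0.307 F [-0.6 -0.1  0.1]
guard True
down 31.6 [ 0.4625 -0.053   0.0111] gap 0.305 F [-1.5  0.6  5.6]
done 33.7 [ 0.4615 -0.0526  0.2482] gap 1.001 F [ 0.6 -0.8 -0.6]
```

View pics/p2.png

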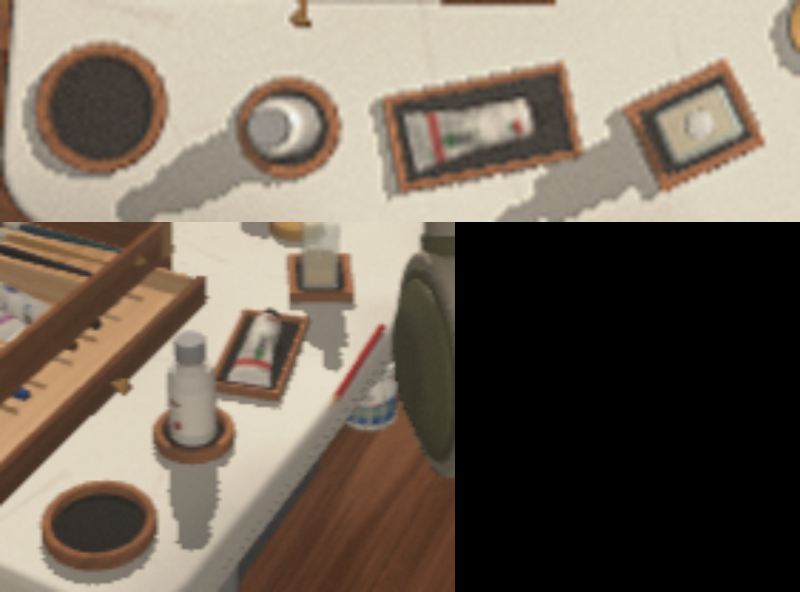

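All three sit in their recesses: the tube's crimp end at (405,140) has about 7 mm of margin as planned, and the spray at (697,130) is centred and aligned. Now the jar.

```bash
python3 - <<'E'
from r import *
job1([.6107,-.3370],0,[.4647,.2153],0,.025,.004,50)
env.reach([.45,-.40,.3],quat(0) if kinematics.ik([.45,-.4,.3],quat(0))[5]**2<4 else quat(np.pi))
f=eyes.grab_frame("top");g=eyes.grab_frame("side");st("")
a=cv2.resize(f["frame"][220:270,135:315],(800,222),interpolation=2)
# outlines of the expected final poses for comparison
P=[circ(.4647,.2153,.056,.079),circ(.455,.0883,.025,.098),box(.4647,-.1841,.465,.036,.05,.079),box(.4594,-.0411,.226,.028,.1,.015)]
a=np.ascontiguousarray(a);draw(f,a,135,220,800/180,P,(255,0,255))
b=cv2.resize(g["frame"][205:335,205:365],(455,370))
cv2.imwrite("pics/p3.png",np.vstack([a,np.pad(b,((0,0),(0,345),(0,0)))])[:,:,::-1])
E
```

```text
grip 38.0 [ 0.6116 -0.3374  0.0263] gap 0.624 F [ 2.6 -0.4  6.3]
lifted 39.3 [ 0.6103 -0.3368  0.2484] gap 0.627 F [ 0.1  0.7 -3.2]
guard True
down 44.9 [0.4652 0.2155 0.0303] gap 0.631 F [-2.2 -0.7  5.9]
done 46.7 [0.4642 0.2152 0.2485] gap 1.003 F [ 0.   0.4 -0.9]
 49.0 [ 0.4505 -0.3993  0.3001] gap 1.001 F [-0.6  0.3 -0.7]
```

View pics/p3.png

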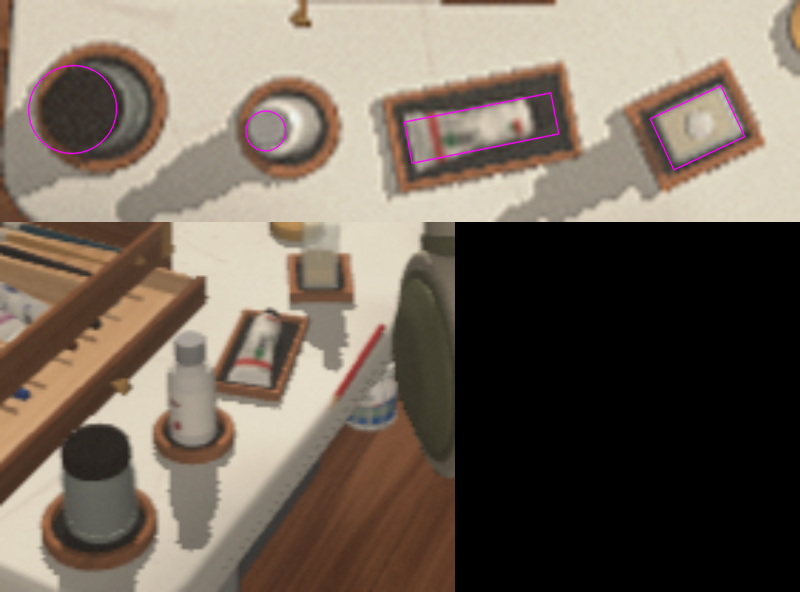

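All four match their target outlines to within a few millimetres, and all are sitting down. I'm handing it in.

```bash
python3 -c "
from bench import job
print(job.hand_in())"
```

```text
the job is handed in; nothing more can be done
None
```

The jar, medium bottle, spray bottle and tube each sit in their own stand's recess, within a few millimetres of centre by the camera views, and the job was handed in at about 49 s; the hand-in call returned no verdict.

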